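# Latch and pin the kitchen caddy

## Robot

A 7-joint arm with a two-finger parallel gripper is mounted at the origin on the work surface. World frame = base frame: x ahead of the robot, y to its left, z up, the work surface at z = 0. Lengths are in m, angles in rad, forces in N, time in s.
With the tool pointing down it reaches from about 0.4 to 0.85 m from the base axis. Payload 10.4 kg.
Tool frame: the origin (TCP) lies at the very end of the fingers, on their centre line; the grasp point (between the pads) lies 19 mm behind it; z points along the fingers, y is the line along which they close (so a half turn about z gives the same grasp; the last joint's range is limited). The gripper opens to 87 mm and grips with 3 to 60 N. Pads are 19 mm wide; open, the fingers measure 117 mm over their backs; the gripper's body (75 mm by 190 mm) begins 51 mm behind the grasp point.
Start: joints at [-1.194, 0.332, -0.065, 1.46, 0.022, 1.35, -0.088], TCP at [0.243, 0.576, 0.188] pointing down, gripper open.
Joint ranges: [-2.6, 2.6], [-0.5, 2.12], [-1.47, 1.34], [0.16, 2.42], [-1.27, 4.41], [0.06, 2.06], [-2.6, 2.6]. Speed limits (rad/s): [2.22, 2.22, 2.79, 2.79, 3.14, 3.14, 3.14].

## Interface

Orientations are given as a unit quaternion [x, y, z, w].
In Python, from bench import * gives the robot as it stands.
- The arm moves only by the tool carry_out, never from a script. Its argument "deltas" is a list of rows, each an object with "hand": the finger opening in mm, from 0 to 87; "dp": the shift along the tool's x, y, z each as a share of 250 mm, from -1 to 1, a list of three; "spin": the turn about the tool's z as a share of pi rad, from -1 to 1. In form: [{"hand": hand, "dp": [dx, dy, dz], "spin": spin}, ...]. A call has 1 to 20 rows; each row is the pose to reach, as a shift and turn from the pose commanded when the call began, along the tool's axes at that moment, turning the shorter way round; what a row does not reach only later rows make up. A row lasts 1/10 s, in which the tool goes at most 50 mm and 8.59 degrees, less where a joint would pass 70% of its speed; a pose out of reach is approached as far as the arm can. A call with a number of a shift or a turn outside -1 to 1 is refused whole. A call with a gripper value outside its range is refused whole. The fingers move at their own pace and stop on an object; "force" is the grip in N (left out, the last holds). Time passes only in rows, so rows that repeat a pose let the fingers close. It gives the time, the measured TCP pose, the force, the opening and the grip force at its end, in the units of the state.
- read_state(): the state, without advancing time (a new reading comes with each control period).
- camera(name): name is "side" or "top" or "wrist"; returns the picture (400x640x3 uint8, red, green, blue); there is no depth.
- get_calibration(name): a dict with "fx", "fy", "cx", "cy" (pixels), "R" (3x3) and "t" (3): a world point X has camera coordinates R X + t; the wrist camera has in their place "mount" (4x4, takes a point from camera to tool coordinates, whose origin is the TCP and whose axes are the flange's). Camera axes: x right, y down, z forward; pixel columns grow to the right and rows downward; lengths in m; the calibration is good to about 2 mm. A picture is of the moment at which its call begins: read the wrist's pose just before it. get_calibration takes no time and is no camera call.
- close_job(): hands the job in; it is judged then, once.
The state is a dict: "time": time; "joint_positions": joint angles; "joint_vel": joint speeds; "joint_torque": joint torques, N m; "ee_pos": TCP position; "eef_rot": TCP orientation; "ft_force": force on the tool from outside, world axes, zero at the start; "torque": the same for the moment, N m; "width": finger opening in m; "grip_force": force on a finger pad.
Only numpy, scipy, OpenCV 4.12 (cv2) and the standard library are available. Lean on these libraries where they do the work, as an engineer would, in place of code of your own. Each camera call takes 0.05 s, during which the arm holds its last target. There are 200 camera calls.

## Task

The grey caddy's lid has sprung open: press it down until its catch holds it shut by itself, then take the straight-gripped steel pin out of the wooden rest and put it down through both eyelets at the front of the caddy, fully home with its collar on the upper eyelet, and let go. Leave the ball-headed bottle stopper in the rest and do not shift the sugar pot, whisk or scraper.

Things in the scene. Friction and masses are not known exactly. Their poses are not given: they have to be found in the camera images.
- caddy: grey plastic box fixed on the birch board (board top z = 20 mm), 110 (x) x 120 (y) x 70 high without its 6 mm lid; origin at the centre of its underside. Its front faces its own -x, roughly to the robot. A tongue 34 x 34 x 6 with an 11 mm upright hole (lower eyelet) sticks out of the front, hole axis 72 in front of the origin, top 64 up; the lid has an equal tongue 6 above it when shut.
- eyelet (a point): fixed on the caddy: centre of the upper mouth of the upper (lid) eyelet as it is with the lid shut; 76 above the caddy's underside, 72 in front of its origin, axes as the caddy's. The two 11 mm holes are then in line below it: upper plate 0 to 6 mm below, lower plate 12 to 18 mm below, free air for 58 mm more.
- lid (a joint): lid angle, rad: 0 shut, positive open. Hinge along the caddy's y, 55 behind its origin, 70 above its underside; lid 110 long from it, with its tongue 144. A weak spring holds it part open (0.4 to 0.8). A hidden catch snaps in the last 0.14 rad (about 6 N of push near the front edge); if not snapped, the lid rises again when let go.
- press_point (a point): moves with the lid: on its upper face, in the middle of its width, 95 from the hinge and 15 behind its front edge, a good place to press; z is normal to the lid
- pin: steel locking pin, 74 long, upright in one of the rest's two sockets. Origin at the centre of its lower tip, z up along it. Shank 8 diameter from 0 to 34, the lowest 9 tapering to 3 at the tip; collar 22 diameter from 34 to 38; straight cylindrical grip 16 diameter from 38 to 74. In rest and eyelet it hangs on its collar.
- pin_collar (a point): centre of the underside of the pin's collar, 34 above the tip; axes as the pin's
- rest: block of brown wood, fixed on the board, 60 (x) x 160 (y) x 45 high; origin at the centre of its underside. Two upright round sockets 13 diameter, 40 deep, at 42 either side of the centre along its y; one holds the pin, the other the bottle stopper, either way round
- stopper: steel bottle stopper of the same size as the pin, but with a ball 32 in diameter (centre 58 above its tip) in place of the straight grip; origin at its lower tip. It stays where it is.
- sugar_pot: lidded white ceramic sugar pot, 74 across, 93 high, origin at the centre of its underside; stays where it is
- whisk: stainless whisk 225 long lying at the far edge of the board, under 50 high; origin where handle and wires meet, wires along its x; stays
- scraper: yellow silicone scraper 212 long, 12 high, lying on the near part of the board; origin where handle and blade meet, blade along its x; stays
Things that resemble listed ones, but are neither listed nor needed, are in the scene too. Leave any blue look-alike of the pin alone.

How it is judged:
On the way:
1. the lid is shut and stays shut with the fingers off it, the pin not yet in the eyelet (value of joint lid below 0.04 rad and contact force between the fingers and lid below 0.3 N and distance between pin_collar and eyelet above 0.02 m), for 0.2 s.
At the end, for the whole second after the job is handed in: the lid is shut (under 0.04 rad); the pin stands in both eyelets, its collar within 3 mm of the upper eyelet's face and 4 mm of its axis, tilted less than 0.12 rad, at rest; the stopper, sugar pot, whisk and scraper within 30 mm of where they began (value of joint lid below 0.04 rad and horizontal distance between pin_collar and eyelet below 0.004 m and z of pin_collar in the frame of eyelet between -0.003 and 0.003 m and angle between pin's own z axis and vertical below 0.12 rad and linear speed of pin below 0.01 m/s and distance of each of sugar_pot, whisk, scraper, stopper from where it was at the start of the episode below 0.03 m); the robot touches nothing.
It fails at once if the bottle stopper is taken out of the rest or a bystander is shifted more than 40 mm (distance of any of sugar_pot, whisk, scraper, stopper from where it was at the start of the episode above 0.04 m).
It fails at once if the sugar pot is tipped over (angle between sugar_pot's own z axis and vertical above 0.5 rad).
It also fails if it takes over 54 s, if anything falls off the work surface, if the arm or the gripper's body presses on something with over 40 N, if the wrist force passes 120 N, or if a joint passes its speed limit or range.

## Working session

There is one attempt and no reset: what is moved stays moved. The work goes in short steps, Python scripts to look and compute and a tool call to move; the robot and the scene stay as the last step left them, time stands still between calls to the robot, and variables do not carry over. Pictures are saved under pics/ and viewed, at most 10 in all, crops included, and the job is handed in when it is done.

Besides the shell and the picture viewer there is one more tool, called after "Call:" as name(argument=value, ...), one argument or row to a line, values as JSON. carry_out: Moves the arm, as the interface text tells. Its arguments: {"type":"object","properties":{"deltas":{"type":"array","items":{"type":"object","properties":{"hand":{"type":"number"},"dp":{"type":"array","items":{"type":"number","minimum":-1,"maximum":1}},"spin":{"type":"number","minimum":-1,"maximum":1}}}},"force":{"type":"number"}},"required":["deltas"]}

```bash
mkdir -p pics; python3 - <<'E'
from bench import *
import cv2
s=read_state();print(s['ee_pos'],s['eef_rot'],s['width'],s['time'])
for n in ('side','top','wrist'):
    im=camera(n);cv2.imwrite(f'pics/{n}0.png',im[:,:,::-1]);print(n,get_calibration(n))
E
```

```text
[0.24311126 0.57529854 0.18764337] [ 1.98549100e-01  9.80090675e-01 -7.16032857e-04 -1.00607916e-04] 0.08670180111565616 0.0
side {'fx': 388.4768759745173, 'fy': 388.4768759745173, 'cx': 313.7506982183766, 'cy': 193.38360753874858, 'R': array([[-0.91825779, -0.39584422,  0.01048714],
       [-0.32236948,  0.73191075, -0.60032039],
       [ 0.2299577 , -0.55462961, -0.79969084]]), 't': array([0.52311417, 0.16461937, 0.72850602])}
top {'fx': 485.01546210507985, 'fy': 485.01546210507985, 'cx': 319.4106036642268, 'cy': 200.33601316182467, 'R': array([[ 0.00295886, -0.9999568 , -0.0088118 ],
       [-0.9833987 , -0.00131086, -0.18145324],
       [ 0.18143385,  0.00920241, -0.98336009]]), 't': array([0.08254867, 0.5464938 , 0.95912426])}
wrist {'fx': 284.9758372133503, 'fy': 284.9758372133503, 'cx': 313.84080843818595, 'cy': 199.44705399974987, 'mount': array([[-3.56610258e-04, -9.59866120e-01, -2.80458383e-01,
         7.85369144e-02],
       [ 9.99999716e-01, -5.28387319e-04,  5.36874412e-04,
        -1.51747656e-04],
       [-6.63518212e-04, -2.80458112e-01,  9.59866036e-01,
        -1.96477688e-01],
       [ 0.00000000e+00,  0.00000000e+00,  0.00000000e+00,
         1.00000000e+00]])}
```

View pics/top0.png

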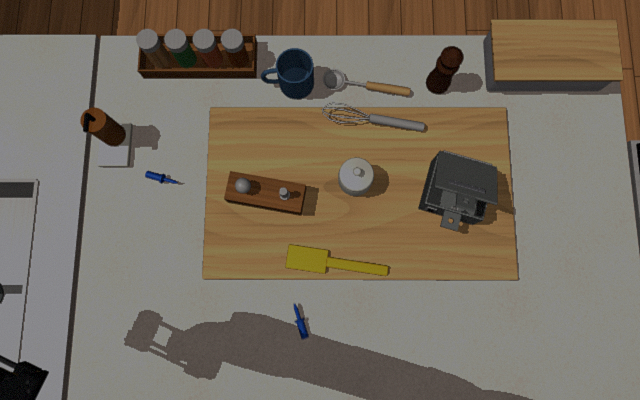

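View pics/side0.png

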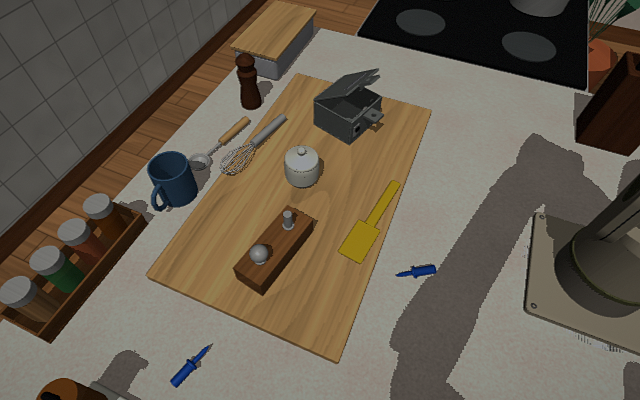

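```bash
python3 - <<'E'
import cv2,numpy as np
t=cv2.imread('pics/top0.png');s=cv2.imread('pics/side0.png')
def c(im,x,y,w,h):return cv2.resize(im[y:y+h,x:x+w],None,fx=4,fy=4,interpolation=cv2.INTER_CUBIC)
a=np.hstack([c(t,410,145,100,75+0),c(t,215,160,100,75)])
b=np.hstack([c(s,305,60,100,75),c(s,228,200,100,75)])
cv2.imwrite('pics/c1.png',np.vstack([a,b]))
E
```

```text
(no output)
```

View pics/c1.png

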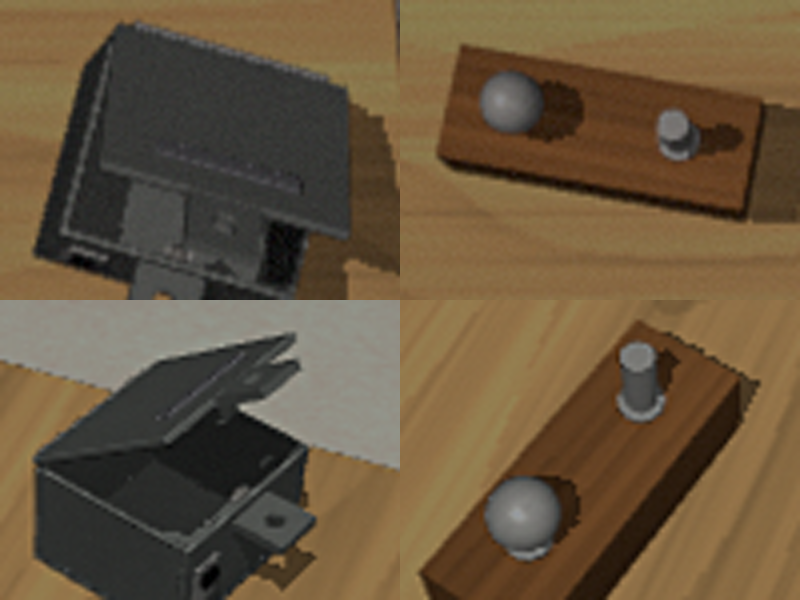

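```bash
cat > h.py <<'E'
from bench import *
import numpy as np, cv2
from scipy.spatial.transform import Rotation as Ro
def pose(s): return Ro.from_quat(s['eef_rot']).as_matrix(), np.array(s['ee_pos'])
def cam(n,s=None):
    c=get_calibration(n)
    if n=='wrist':
        M=c['mount'];R,p=pose(s); Rw=R@M[:3,:3]; o=R@M[:3,3]+p
    else: Rw=c['R'].T; o=-Rw@c['t']
    return c,Rw,o
def ray(n,u,v,s=None):
    c,Rw,o=cam(n,s); d=Rw@np.array([(u-c['cx'])/c['fx'],(v-c['cy'])/c['fy'],1]); return o,d
def onz(n,u,v,z,s=None):
    o,d=ray(n,u,v,s); return o+d*(z-o[2])/d[2]
def proj(n,X,s=None):
    c,Rw,o=cam(n,s); q=Rw.T@(np.array(X)-o); return np.array([c['cx']+c['fx']*q[0]/q[2],c['cy']+c['fy']*q[1]/q[2]])
def tri(a,b):
    A=[];B=[]
    for o,d in (a,b):
        d=d/np.linalg.norm(d);P=np.eye(3)-np.outer(d,d);A.append(P);B.append(P@o)
    return np.linalg.lstsq(np.vstack(A),np.hstack(B),rcond=None)[0]
def off(s,X,Rt=None):
    "tool-frame shift, share of 250 mm, from pose s to TCP X"
    R,p=pose(s); return np.round(R.T@(np.array(X)-p)/.25,4)
E
python3 - <<'E'
from h import *
np.set_printoptions(precision=4,suppress=True)
k=.375
T=lambda x,y,ox,oy:(x/4-k+ox,y/4-k+oy)
a=lambda x,y:T(x,y,410,145); b=lambda x,y:T(x-400,y,215,160)
c=lambda x,y:T(x,y-300,305,60); d=lambda x,y:T(x-400,y-300,228,200)
print('pin top',onz('top',*b(673,118),.105),onz('side',*d(638,352),.105),tri(ray('top',*b(673,118)),ray('side',*d(638,352))))
print('stopper',onz('top',*b(511,102),.089),onz('side',*d(523,513),.089))
P=[onz('top',*b(*q),.065)[:2] for q in((460,45),(763,98),(748,212),(440,155))]
print('rest',P,np.mean(P,0))
print('rim top FL',onz('top',*a(62,235),.09),'FR',onz('top',*a(302,298),.09))
print('rim side FL',onz('side',*c(190,550),.09),'FR',onz('side',*c(305,450),.09),'BL',onz('side',*c(38,460),.09))
print('hole side',onz('side',*c(275,520),.084))
print('tri FL',tri(ray('top',*a(62,235)),ray('side',*c(190,550))))
h=onz('side',*c(275,520),.084);print(proj('top',h))
t=camera('top')[:,:,::-1].copy()
cv2.imwrite('pics/hole.png',cv2.resize(t[190:240,415:485],None,fx=8,fy=8,interpolation=cv2.INTER_CUBIC))
E
```

```text
pin top [0.5587 0.1555 0.105 ] [0.5563 0.1528 0.105 ] [0.5566 0.1549 0.1085]
stopper [0.5701 0.2387 0.089 ] [0.5706 0.2369 0.089 ]
rest [array([0.6056, 0.2703]), array([0.5776, 0.1127]), array([0.5181, 0.1198]), array([0.5475, 0.2785])] [0.5622 0.1953]
rim top FL [ 0.5331 -0.1273  0.09  ] FR [ 0.5016 -0.2446  0.09  ]
rim side FL [ 0.5347 -0.1289  0.09  ] FR [ 0.5023 -0.2354  0.09  ] BL [ 0.6405 -0.1641  0.09  ]
hole side [ 0.501  -0.1778  0.084 ]
tri FL [ 0.5335 -0.1268  0.0919]
[450.5087 219.8236]
```

View pics/hole.png

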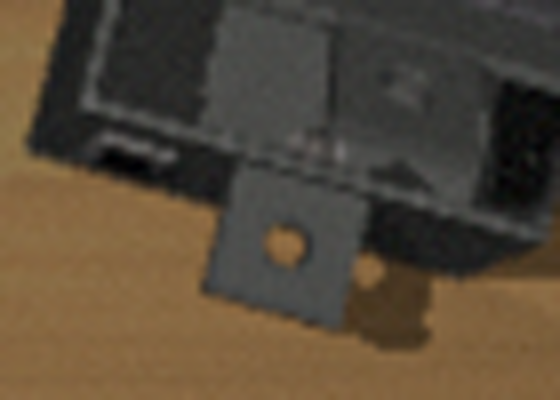

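The top view shows the lower eyelet hole at about (450, 220), which agrees with the side view. The pin is the right-hand item in the rest and the ball stopper the left. I'll press the lid first.

Call:
carry_out(
  deltas=[
    {"hand":0,"dp":[-0.05,-0.05,-0.16],"spin":0},
    {"hand":0,"dp":[-0.25,-0.25,-0.16],"spin":0},
    {"hand":0,"dp":[-0.45,-0.45,-0.16],"spin":0},
    {"hand":0,"dp":[-0.65,-0.65,-0.16],"spin":0},
    {"hand":0,"dp":[-0.772,-0.783,-0.16],"spin":0},
    {"hand":0,"dp":[-0.772,-0.783,-0.16],"spin":0},
    {"hand":0,"dp":[-0.772,-0.783,-0.16],"spin":0},
  ],
  force=20,
)

```text
time: 0.9
ee_pos: [0.3477, 0.3148, 0.2288]
eef_rot: [0.202, 0.979, -0.0, 0.0]
ft_force: [-0.3, 0.2, -0.2]
width: 0.039
grip_force: 0.0
```

Call:
carry_out(
  deltas=[
    {"hand":0,"dp":[-0.772,-0.783,0],"spin":0},
    {"hand":0,"dp":[-0.772,-0.783,0],"spin":0},
    {"hand":0,"dp":[-0.772,-0.783,0],"spin":0},
    {"hand":0,"dp":[-0.772,-0.783,0],"spin":0},
    {"hand":0,"dp":[-0.772,-0.783,0],"spin":0},
    {"hand":0,"dp":[-0.772,-0.783,0],"spin":0},
    {"hand":0,"dp":[-0.772,-0.783,0],"spin":0},
  ],
)

```text
time: 1.6
ee_pos: [0.4474, 0.0613, 0.2286]
eef_rot: [0.202, 0.979, 0.0, 0.0]
ft_force: [-0.7, 0.4, -0.1]
width: 0.0007
grip_force: 0.0
```

Call:
carry_out(
  deltas=[
    {"hand":0,"dp":[-0.772,-0.783,0],"spin":0},
    {"hand":0,"dp":[-0.772,-0.783,0],"spin":0},
    {"hand":0,"dp":[-0.772,-0.783,0],"spin":0},
    {"hand":0,"dp":[-0.772,-0.783,0],"spin":0},
    {"hand":0,"dp":[-0.772,-0.783,0],"spin":0},
    {"hand":0,"dp":[-0.772,-0.783,0],"spin":0},
    {"hand":0,"dp":[-0.772,-0.783,0],"spin":0},
    {"hand":0,"dp":[-0.772,-0.783,0],"spin":0},
    {"hand":0,"dp":[-0.772,-0.783,0],"spin":0},
  ],
)

```text
time: 2.5
ee_pos: [0.5482, -0.1885, 0.2282]
eef_rot: [0.197, 0.98, 0.001, -0.0]
ft_force: [-0.7, -0.4, 0.6]
width: 0.0001
grip_force: 0.0
```

Call:
carry_out(
  deltas=[
    {"hand":0,"dp":[0,0,0.1],"spin":0},
    {"hand":0,"dp":[0,0,0.2],"spin":0},
    {"hand":0,"dp":[0,0,0.25],"spin":0},
    {"hand":0,"dp":[0.01,0,0.29],"spin":0},
    {"hand":0,"dp":[0.025,-0.01,0.33],"spin":0},
    {"hand":0,"dp":[0.035,-0.01,0.37],"spin":0},
    {"hand":0,"dp":[0.045,-0.01,0.41],"spin":0},
    {"hand":0,"dp":[0.055,-0.015,0.45],"spin":0},
    {"hand":0,"dp":[0.06,-0.02,0.48],"spin":0},
    {"hand":0,"dp":[0.06,-0.02,0.5],"spin":0},
  ],
)

```text
time: 3.5
ee_pos: [0.5318, -0.1895, 0.1027]
eef_rot: [0.199, 0.98, 0.0, -0.0]
ft_force: [-0.7, 0.8, 0.6]
width: -0.0
grip_force: 0.3
```

Call:
carry_out(
  deltas=[
    {"hand":0,"dp":[0,0,0.015],"spin":0},
    {"hand":0,"dp":[0,0,0.03],"spin":0},
    {"hand":0,"dp":[0,0,0.03],"spin":0},
  ],
)

```text
time: 3.8
ee_pos: [0.5322, -0.1893, 0.0956]
eef_rot: [0.199, 0.98, -0.0, -0.0]
ft_force: [0.2, 0.4, 0.1]
width: 0.0008
grip_force: 0.0
```

Call:
carry_out(
  deltas=[
    {"hand":0,"dp":[0,0,0.01],"spin":0},
    {"hand":0,"dp":[0,0,0.02],"spin":0},
    {"hand":0,"dp":[0,0,0.02],"spin":0},
  ],
)

```text
time: 4.1
ee_pos: [0.5322, -0.1893, 0.0907]
eef_rot: [0.199, 0.98, 0.0, -0.0]
ft_force: [-0.4, -0.3, 1.6]
width: 0.0004
grip_force: 0.1
```

```bash
python3 - <<'E'
from h import *
a=camera('side')[40:160,270:430,::-1];b=camera('top')[140:240,400:520,::-1]
cv2.imwrite('pics/p1.png',np.hstack([cv2.resize(a,(480,360)),cv2.resize(b,(300,360))]))
E
```

```text
(no output)
```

View pics/p1.png

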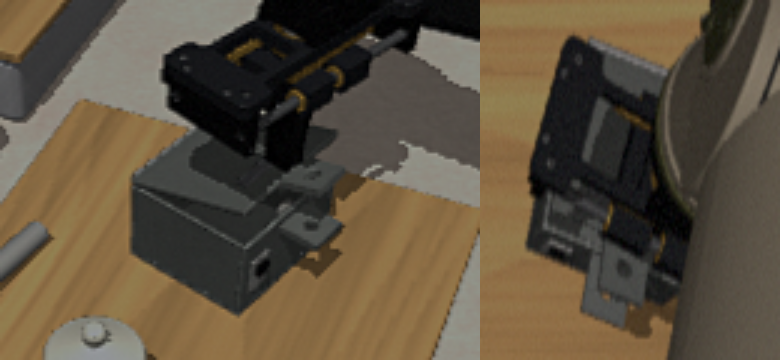

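```bash
python3 - <<'E'
from h import *
np.set_printoptions(precision=4,suppress=True)
s=read_state();print(s['ee_pos'],s['ft_force'],s['joint_positions'])
p=proj('side',s['ee_pos']);q=proj('top',s['ee_pos']);print(p,(p-[270,40])*3,q,(q-[400,140])*[2.5,3.6]+[480,0])
im=camera('side')[70:125,320:400,::-1]
w=camera('wrist')[:,:,::-1]
im=cv2.resize(im,None,fx=7,fy=7,interpolation=cv2.INTER_CUBIC)
cv2.imwrite('pics/p2.png',im)
cv2.imwrite('pics/w2.png',w)
E
```

```text
[ 0.5323 -0.1893  0.0909] [-0.3613  0.8349 -0.378 ] [-0.3195  0.3226  0.6939  1.7758 -0.2268  1.1244  1.6188]
[362.236  105.3683] [276.7081 196.105 ] [456.5002 203.755 ] [621.2505 229.5179]
```

View pics/w2.png

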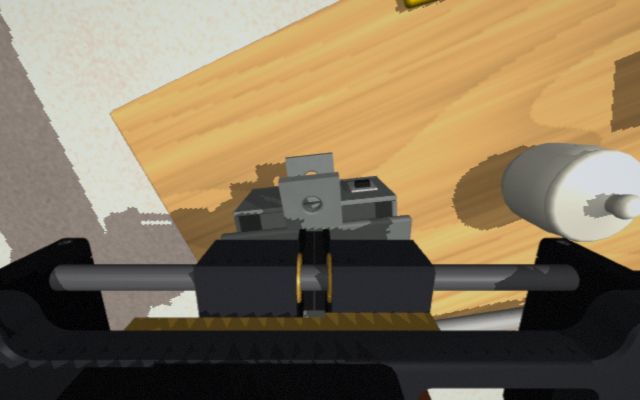

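```bash
python3 - <<'E'
from h import *
np.set_printoptions(precision=4,suppress=True)
s=read_state()
sd=ray('side',270+322/3,40+175/3)
print('upper hole',tri(sd,ray('wrist',312,204,s)), tri(sd,ray('top',400+(625-480)/2.5,140+268/3.6)))
sl=ray('side',270+318/3,40+225/3); print('lower hole',tri(sl,ray('top',450.3,220.2)))
# predicted wrist pixel for a lid-shut and lower hole
for z in (.084,.096,.12): print(z,proj('wrist',[.501,-.178,z],s),proj('side',[.501,-.178,z]),proj('top',[.501,-.178,z]))
E
```

```text
upper hole [ 0.5013 -0.1784  0.1312] [ 0.5021 -0.1809  0.1285]
lower hole [ 0.4974 -0.177   0.0859]
0.084 [311.4617 180.8097] [373.4063 114.5601] [450.6269 219.8225]
0.096 [311.3355 184.6   ] [374.1241 110.4535] [452.1962 218.9565]
0.12 [311.033  193.6911] [375.6085 101.961 ] [455.4543 217.1586]
```

View pics/p2.png

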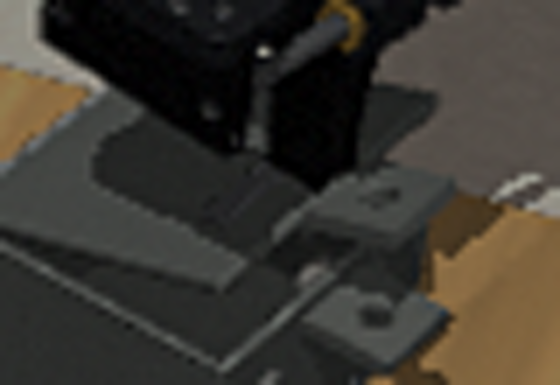

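Call:
carry_out(
  deltas=[
    {"hand":0,"dp":[0,0,-0.1],"spin":0},
    {"hand":0,"dp":[0,0,-0.2],"spin":0},
    {"hand":0,"dp":[0,0,-0.3],"spin":0},
    {"hand":0,"dp":[0,0,-0.34],"spin":0},
    {"hand":0,"dp":[0,0,-0.34],"spin":0},
  ],
)

```text
time: 4.8
ee_pos: [0.533, -0.1895, 0.1769]
eef_rot: [0.199, 0.98, 0.0, 0.001]
ft_force: [0.2, -0.6, -1.0]
width: 0.0005
grip_force: 0.0
```

```bash
python3 - <<'E'
from h import *
s=read_state();print(s['ee_pos'],s['ft_force'])
a=camera('side')[60:140,300:400,::-1];b=camera('wrist')[:,:,::-1];cv2.imwrite('pics/w3.png',b)
p=(proj('side',s['ee_pos'])-[300,60])*4;print(p)
s0=cv2.imread('pics/side0.png')[60:140,300:400]
r=lambda x:cv2.resize(x,(400,320),interpolation=cv2.INTER_CUBIC)
cv2.imwrite('pics/p3.png',np.vstack([np.hstack([r(a),r(s0)]),cv2.resize(b[100:300,180:460],(800,280*2))[:280]]))
E
```

```text
[ 0.53297699 -0.18953692  0.17694481] [ 0.21370322 -0.60290785 -1.0333181 ]
[265.93142892  52.60514958]
```

View pics/p3.png

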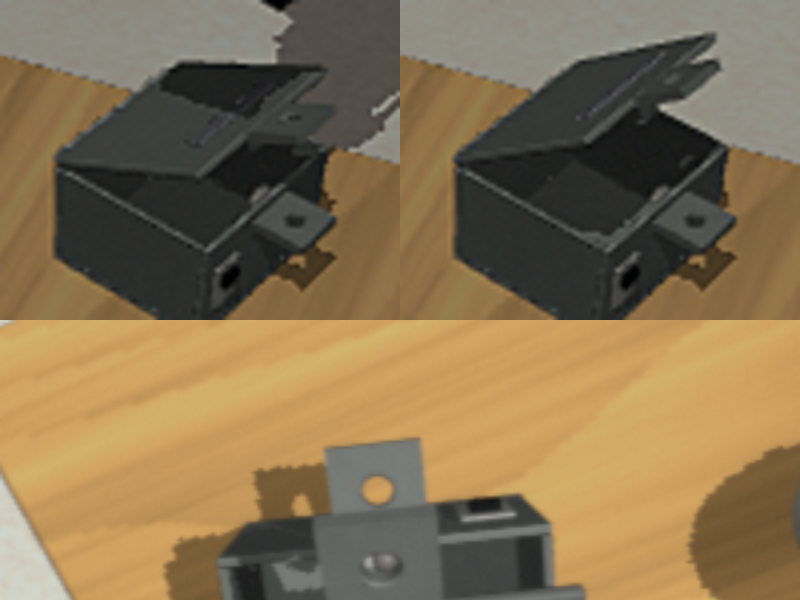

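```bash
python3 - <<'E'
from h import *
np.set_printoptions(precision=4,suppress=True)
s=read_state()
for q in((312,160.7),):
  print(onz('wrist',*q,.084,s), tri(ray('wrist',*q,s),ray('side',*np.array([293,220])/4+[299.6,59.6])))
print(proj('wrist',[.5005,-.178,.084],s))
a=camera('side')[:,:,::-1];g=a.max(2)
m=g<28
for y in range(30,82): 
    xs=np.where(m[y,330:400])[0]+330
    print(y,xs.min() if len(xs) else None,xs.max() if len(xs) else None,len(xs),end=';')
E
```

```text
[ 0.4985 -0.1769  0.084 ] [ 0.5002 -0.1768  0.0844]
[311.806  162.8992]
30 330 399 65;31 330 399 63;32 330 399 60;33 330 399 61;34 330 399 61;35 330 399 59;36 330 399 59;37 330 399 58;38 330 399 61;39 332 399 62;40 334 399 60;41 336 399 59;42 338 399 54;43 339 399 48;44 341 399 39;45 343 399 33;46 345 377 27;47 346 377 28;48 348 377 26;49 350 376 23;50 351 376 22;51 353 376 19;52 355 376 17;53 363 376 14;54 363 376 14;55 363 376 14;56 363 375 13;57 363 375 13;58 363 375 13;59 363 375 13;60 365 375 11;61 367 372 6;62 368 371 4;63 370 370 1;64 None None 0;65 None None 0;66 None None 0;67 None None 0;68 None None 0;69 None None 0;70 None None 0;71 None None 0;72 None None 0;73 None None 0;74 None None 0;75 None None 0;76 345 359 15;77 344 378 10;78 None None 0;79 342 342 1;80 None None 0;81 363 363 1;
```

Call:
carry_out(
  deltas=[
    {"hand":40,"dp":[0,0,0],"spin":0},
    {"hand":40,"dp":[0,0,0],"spin":0},
    {"hand":40,"dp":[0,0,0],"spin":0},
    {"hand":40,"dp":[0,0,0],"spin":0},
    {"hand":40,"dp":[0,0,0],"spin":0},
  ],
)

```text
time: 5.45
ee_pos: [0.5323, -0.1893, 0.1758]
eef_rot: [0.199, 0.98, 0.0, -0.0]
ft_force: [-0.2, -0.4, 0.4]
width: 0.0323
grip_force: 0.0
```

```bash
python3 - <<'E'
from h import *
s=read_state();R,p=pose(s);print(p,s['width'])
a=camera('side')[:,:,::-1];w=camera('wrist')[:,:,::-1]
for sg in(-1,1):
  for z in(0,-.019,-.03): print(sg,z,proj('side',p+R@[0,sg*.0275,z],), proj('wrist',p+R@[0,sg*.0275,z],s))
c=cv2.resize(a[20:110,310:410],(500,450),interpolation=cv2.INTER_CUBIC)
cv2.imwrite('pics/p4.png',np.hstack([c,cv2.resize(w[150:400,235:395],(288,450))]))
E
```

```text
[ 0.53226629 -0.18932998  0.17584062] 0.0322973410463717
-1 0 [375.29615868  68.32515979] [276.69730801 226.9084696 ]
-1 -0.019 [376.54330295  60.52485812] [273.19456252 237.4060483 ]
-1 -0.03 [377.28690738  55.87396168] [270.84546349 244.44619781]
1 0 [357.87652631  79.30625009] [351.11463    226.86526536]
1 -0.019 [358.82467999  71.48825015] [354.66653818 237.35713797]
1 -0.03 [359.39050011  66.82278106] [357.04855505 244.39330452]
```

View pics/p4.png

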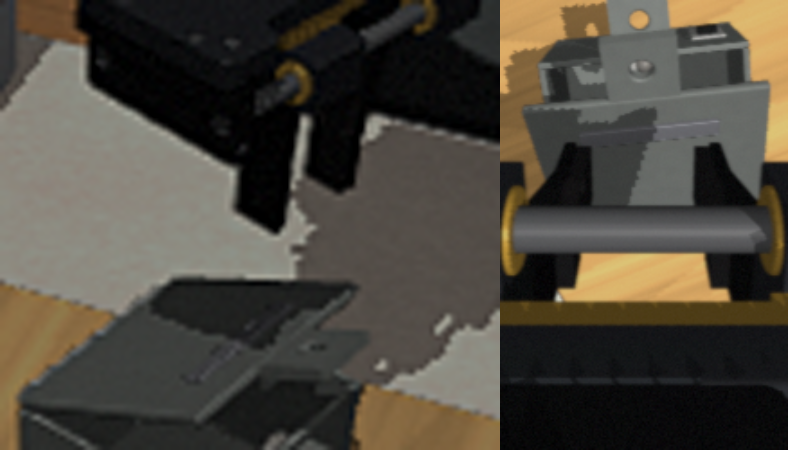

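Measured in the side view, the real fingertips end about 30 mm short of the reported TCP: at (362, 65) and (376, 57), against a predicted row of about 79 for the first. That explains the first press stopping short, so I'll press about 30 mm deeper and watch the force.

Call:
carry_out(
  deltas=[
    {"hand":0,"dp":[0,0,0.1],"spin":0},
    {"hand":0,"dp":[0,0,0.2],"spin":0},
    {"hand":0,"dp":[0,0,0.26],"spin":0},
    {"hand":0,"dp":[0,0,0.3],"spin":0},
    {"hand":0,"dp":[0,0,0.34],"spin":0},
    {"hand":0,"dp":[0,0,0.36],"spin":0},
    {"hand":0,"dp":[0,0,0.37],"spin":0},
    {"hand":0,"dp":[0,0,0.38],"spin":0},
    {"hand":0,"dp":[0,0,0.39],"spin":0},
  ],
)

```text
time: 6.45
ee_pos: [0.5326, -0.1894, 0.0787]
eef_rot: [0.199, 0.98, 0.0, 0.0]
ft_force: [-0.1, -0.2, 1.0]
width: 0.0005
grip_force: 0.5
```

Call:
carry_out(
  deltas=[
    {"hand":0,"dp":[0,0,0.01],"spin":0},
    {"hand":0,"dp":[0,0,0.02],"spin":0},
    {"hand":0,"dp":[0,0,0.03],"spin":0},
  ],
)

```text
time: 6.75
ee_pos: [0.5322, -0.1892, 0.0714]
eef_rot: [0.199, 0.98, 0.0, -0.0]
ft_force: [-3.7, 0.4, 5.8]
width: 0.0003
grip_force: 2.9
```

Call:
carry_out(
  deltas=[
    {"hand":0,"dp":[0,0,0.01],"spin":0},
    {"hand":0,"dp":[0,0,0.01],"spin":0},
  ],
)

```text
time: 6.95
ee_pos: [0.5322, -0.1892, 0.0682]
eef_rot: [0.199, 0.98, 0.0, -0.0]
ft_force: [-0.4, 0.6, -0.4]
width: 0.0006
grip_force: 0.0
```

Call:
carry_out(
  deltas=[
    {"hand":0,"dp":[0,0,0.008],"spin":0},
    {"hand":0,"dp":[0,0,0.008],"spin":0},
  ],
)

```text
time: 7.15
ee_pos: [0.5322, -0.1892, 0.0662]
eef_rot: [0.199, 0.98, 0.0, -0.0]
ft_force: [0.6, 0.4, -0.4]
width: 0.0004
grip_force: 0.0
```

Call:
carry_out(
  deltas=[
    {"hand":0,"dp":[0,0,0.008],"spin":0},
    {"hand":0,"dp":[0,0,0.008],"spin":0},
  ],
)

```text
time: 7.35
ee_pos: [0.5322, -0.1892, 0.0641]
eef_rot: [0.199, 0.98, 0.0, -0.0]
ft_force: [0.2, 0.3, -0.2]
width: 0.0005
grip_force: 0.0
```

Call:
carry_out(
  deltas=[
    {"hand":0,"dp":[0,0,0.008],"spin":0},
    {"hand":0,"dp":[0,0,0.008],"spin":0},
  ],
)

```text
time: 7.55
ee_pos: [0.5324, -0.1894, 0.0625]
eef_rot: [0.199, 0.98, 0.0, 0.0]
ft_force: [-0.4, -0.2, 0.4]
width: 0.0005
grip_force: 0.3
```

Call:
carry_out(
  deltas=[
    {"hand":0,"dp":[0,0,0.008],"spin":0},
    {"hand":0,"dp":[0,0,0.008],"spin":0},
  ],
)

```text
time: 7.75
ee_pos: [0.5325, -0.1894, 0.0619]
eef_rot: [0.199, 0.98, 0.001, 0.0]
ft_force: [-6.6, 3.0, 18.2]
width: 0.0004
grip_force: 8.9
```

Call:
carry_out(
  deltas=[
    {"hand":0,"dp":[0,0,-0.2],"spin":0},
    {"hand":40,"dp":[0,0,-0.4],"spin":0},
    {"hand":40,"dp":[0,0,-0.52],"spin":0},
    {"hand":40,"dp":[0,0,-0.52],"spin":0},
    {"hand":40,"dp":[0,0,-0.52],"spin":0},
  ],
)

```text
time: 8.25
ee_pos: [0.5325, -0.1892, 0.1905]
eef_rot: [0.198, 0.98, 0.0, 0.0]
ft_force: [-0.3, -0.7, -1.8]
width: 0.0248
grip_force: 0.0
```

```bash
python3 - <<'E'
from h import *
np.set_printoptions(precision=4,suppress=True)
s=read_state();print(s['ee_pos'],s['joint_positions'])
w=camera('wrist')[:,:,::-1];a=camera('side')[:,:,::-1];cv2.imwrite('pics/w5.png',w);cv2.imwrite('pics/s5.png',a)
p=proj('wrist',[.501,-.178,.096],s);print(p)
g=cv2.cvtColor(w,cv2.COLOR_BGR2GRAY);x,y=p.astype(int)
c=cv2.resize(w[y-45:y+45,x-50:x+50],(500,450),interpolation=cv2.INTER_CUBIC)
d=cv2.resize(a[70:130,310:396],(300,450)) if 0 else cv2.resize(a[70:133,320:390],(300,270))
d=np.vstack([d,np.zeros((180,300,3),np.uint8)])
cv2.imwrite('pics/p5.png',np.hstack([c,d]));print(x-50,y-45)
E
```

```text
[ 0.5325 -0.1892  0.1905] [-0.3594  0.2273  0.7277  1.6551 -0.1561  1.3178  1.5659]
[311.8931 162.084 ]
261 117
```

View pics/p5.png

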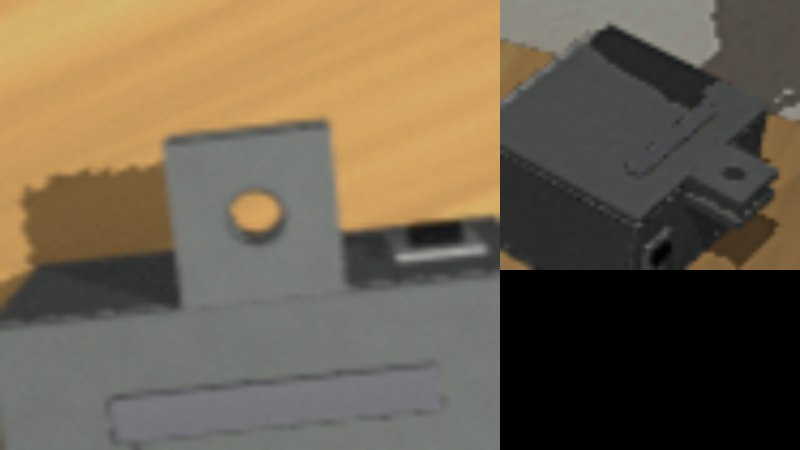

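Call:
carry_out(
  deltas=[
    {"hand":40,"dp":[0.08,0.2,0],"spin":0},
    {"hand":40,"dp":[0.15,0.4,0],"spin":0.04},
    {"hand":40,"dp":[0.22,0.65,0],"spin":0.08},
    {"hand":40,"dp":[0.22,0.65,0],"spin":0.1},
    {"hand":40,"dp":[0.22,0.65,0],"spin":0.1},
    {"hand":40,"dp":[0.22,0.65,0],"spin":0.1},
  ],
)

```text
time: 8.95
ee_pos: [0.5442, -0.0181, 0.1892]
eef_rot: [0.349, 0.937, -0.001, -0.001]
ft_force: [-0.2, -1.0, -0.2]
width: 0.0402
grip_force: 0.0
```

```bash
python3 - <<'E'
from h import *
np.set_printoptions(precision=4,suppress=True)
s=read_state();R,p=pose(s);print(p,R[:,1],s['joint_positions'])
s5=dict(s);s5['ee_pos']=[.5325,-.1892,.1905];s5['eef_rot']=[.198,.98,0,0]
s5['eef_rot']=np.array([.1985,.98009,0,0])
print('eyelet',onz('wrist',311.6,159.4,.096,s5),onz('side',374.4,110.4,.096),onz('top',450.3,220.2,.084))
print(off(s,[.557,.154,.19]))
E
```

```text
[ 0.5442 -0.0181  0.1892] [ 0.6534  0.757  -0.002 ] [-0.6307  0.1661  0.6528  1.7036 -0.1033  1.3089  0.9012]
eyelet [ 0.4982 -0.1777  0.096 ] [ 0.5005 -0.1784  0.096 ] [ 0.5002 -0.1773  0.084 ]
[ 0.4111  0.5545 -0.0039]
```

Call:
carry_out(
  deltas=[
    {"hand":40,"dp":[0.14,0.18,0],"spin":0.04},
    {"hand":40,"dp":[0.28,0.36,0],"spin":0.08},
    {"hand":40,"dp":[0.411,0.554,0],"spin":0.12},
    {"hand":40,"dp":[0.411,0.554,0],"spin":0.16},
    {"hand":40,"dp":[0.411,0.554,0],"spin":0.2},
    {"hand":40,"dp":[0.411,0.554,0],"spin":0.24},
    {"hand":40,"dp":[0.411,0.554,0],"spin":0.28},
    {"hand":40,"dp":[0.411,0.554,0],"spin":0.32},
    {"hand":40,"dp":[0.411,0.554,0],"spin":0.33},
    {"hand":40,"dp":[0.411,0.554,0],"spin":0.33},
  ],
)

```text
time: 9.95
ee_pos: [0.558, 0.1518, 0.1898]
eef_rot: [0.768, 0.64, -0.001, 0.0]
ft_force: [0.7, 0.6, 0.6]
width: 0.0403
grip_force: 0.0
```

```bash
python3 - <<'E'
from h import *
np.set_printoptions(precision=4,suppress=True)
s=read_state();R,p=pose(s);print(p,R[:,0],R[:,1],s['joint_positions'])
w=camera('wrist')[:,:,::-1];cv2.imwrite('pics/w6.png',w)
hsv=cv2.cvtColor(w,cv2.COLOR_BGR2HSV)
m=((hsv[:,:,1]<50)&(hsv[:,:,2]>60)).astype(np.uint8)
n,l,st,c=cv2.connectedComponentsWithStats(m)
for i in range(1,n):
    if st[i,4]>60: print(st[i],c[i])
print('pred top',proj('wrist',[.557,.154,.105],s),'collar',proj('wrist',[.557,.154,.069],s),'ball',proj('wrist',[.570,.238,.089],s))
E
```

```text
[0.558  0.1518 0.1898] [ 0.181   0.9835 -0.0011] [ 0.9835 -0.181  -0.0005] [-0.9063  0.2578  0.6732  1.618  -0.1638  1.3245 -0.3909]
[    0     0   413   265 48845] [106.7189 113.8767]
[  450     0   164   265 19397] [524.84   136.1419]
[612   0  28  33 837] [626.3214  15.233 ]
[295  89  31  34 809] [310.1768 105.335 ]
[527  96  27  23 529] [539.3592 108.1229]
[302 175  19  24 357] [311.0616 186.1737]
[  52  267   81   64 2418] [ 99.9301 290.9119]
[ 233  267  162   50 4148] [317.7146 281.4318]
[ 505  267   74   63 2020] [534.4188 285.9124]
[480 387  25  13 276] [492.0833 393.1957]
pred top [314.0181 192.9541] collar [314.0257 184.7827] ball [311.5675 105.9894]
```

```bash
python3 - <<'E'
from h import *
np.set_printoptions(precision=4,suppress=True)
s=read_state();R,p=pose(s)
def circ(X,r,z): 
    return np.array([proj('wrist',[X[0]+r*np.cos(t),X[1]+r*np.sin(t),z],s) for t in np.linspace(0,6.28,60)])
for X in ([.557,.154],[.5545,.154],[.5545,.1565],[.5545,.159]):
    for r,z in((.008,.105),(.011,.069)):
        q=circ(X,r,z);print(X,z,q.min(0),q.max(0))
w=cv2.imread('pics/w6.png');g=w[168:206,296:328].max(2)
for r in range(0,38,1): print(168+r,' '.join('%3d'%v for v in g[r,::2]))
E
```

```text
[0.557, 0.154] 0.105 [306.2769 185.6061] [321.9193 200.7167]
[0.557, 0.154] 0.069 [304.4812 175.5772] [323.7083 194.3073]
[0.5545, 0.154] 0.105 [303.8759 186.0368] [319.5116 201.1342]
[0.5545, 0.154] 0.069 [302.3355 175.9669] [321.5552 194.6823]
[0.5545, 0.1565] 0.105 [303.4118 183.6732] [319.0847 198.8425]
[0.5545, 0.1565] 0.069 [301.9174 173.829 ] [321.1779 192.624 ]
[0.5545, 0.159] 0.105 [302.9454 181.2983] [318.6557 196.5399]
[0.5545, 0.159] 0.069 [301.4976 171.6819] [320.7991 190.5571]
168 166 164 156 153 146 156 159 157 157 139 139 141 148 146 139 144
169 166 162 156 152 145 157 159 156 154 140 138 142 148 146 139 146
170 166 164 156 153 146 156 159 155 153 140 138 141 149 146 140 144
171 165 161 156 153 145 158 160 156 154 140 138 140 149 146 139 145
172 165 163 156 152 145 155 158 155 153 138 139 141 149 146 139 146
173 164 163 156 153 145 155 158 152 152 139 137 141 149 147 139 146
174 165 163 156 153 145 152 156 141 142 136 137 141 149 146 138 146
175 164 162 155 154 144 138 156 182 179 147 135 141 151 146 139 146
176 164 164 157 153 142 160 181 180 181 182 159 137 148 145 
[... 1279 characters left out ...]
 109 128 144 151 149
196 163 162 157 155 153 175 177 178 176 176 155  87 124 143 150 149
197 163 162 157 153 152 162 176 178 174 169 118  83  95 139 150 149
198 161 160 157 153 151 148 158 171 168 139  90  81  85 122 149 149
199 163 161 156 154 150 151 117 118 115  93  83  84  87  94 149 150
200 163 161 155 153 150 155 148  98  91  86  80  83  85  90 148 148
201 163 161 156 153 150 157 155 112  86  86  81  83  83  90 149 148
202 162 162 157 154 151 156 156 119  85  87  81  83  85  97 147 149
203 162 160 155 153 150 154 156 119  87  86  84  83  87 122 151 147
204 161 159 155 154 151 156 157 119  87  86  82  84  85 124 151 149
205 161 157 154 155 151 153 158 122  89  85  82  84  86 125 151 150
```

Call:
carry_out(
  deltas=[
    {"hand":40,"dp":[0.013,-0.013,0.1],"spin":0},
    {"hand":40,"dp":[0.013,-0.013,0.2],"spin":0},
    {"hand":40,"dp":[0.013,-0.013,0.3],"spin":0},
    {"hand":40,"dp":[0.013,-0.013,0.4],"spin":0},
    {"hand":40,"dp":[0.013,-0.013,0.48],"spin":0},
    {"hand":40,"dp":[0.013,-0.013,0.54],"spin":0},
    {"hand":40,"dp":[0.013,-0.013,0.585],"spin":0},
    {"hand":40,"dp":[0.013,-0.013,0.585],"spin":0},
  ],
)

```text
time: 10.8
ee_pos: [0.5546, 0.157, 0.043]
eef_rot: [0.768, 0.641, -0.001, -0.0]
ft_force: [0.8, 0.6, 0.4]
width: 0.04
grip_force: 0.0
```

Call:
carry_out(
  deltas=[
    {"hand":0,"dp":[0,0,0],"spin":0},
    {"hand":0,"dp":[0,0,0],"spin":0},
    {"hand":0,"dp":[0,0,0],"spin":0},
    {"hand":0,"dp":[0,0,0],"spin":0},
    {"hand":0,"dp":[0,0,0],"spin":0},
    {"hand":0,"dp":[0,0,0],"spin":0},
  ],
  force=25,
)

```text
time: 11.4
ee_pos: [0.5556, 0.1577, 0.0447]
eef_rot: [0.768, 0.641, 0.0, 0.0]
ft_force: [-0.3, -0.1, 5.2]
width: 0.0155
grip_force: 25.0
```

Call:
carry_out(
  deltas=[
    {"hand":0,"dp":[0,0,-0.03],"spin":0},
    {"hand":0,"dp":[0,0,-0.08],"spin":0},
    {"hand":0,"dp":[0,0,-0.16],"spin":0},
    {"hand":0,"dp":[0,0,-0.26],"spin":0},
    {"hand":0,"dp":[0,0,-0.36],"spin":0},
    {"hand":0,"dp":[0,0,-0.44],"spin":0},
    {"hand":0,"dp":[0,0,-0.44],"spin":0},
    {"hand":0,"dp":[0,0,-0.44],"spin":0},
  ],
)

```text
time: 12.2
ee_pos: [0.5554, 0.1576, 0.1547]
eef_rot: [0.768, 0.641, 0.001, -0.0]
ft_force: [-0.3, -0.6, -0.4]
width: 0.015
grip_force: 25.0
```

```bash
python3 - <<'E'
from h import *
np.set_printoptions(precision=4,suppress=True)
s=read_state();R,p=pose(s);print(p,R[:,0],R[:,1],s['width'],s['grip_force'],s['ft_force'])
a=camera('side')[:,:,::-1];t=camera('top')[:,:,::-1];cv2.imwrite('pics/s7.png',a);w=camera('wrist')[:,:,::-1];cv2.imwrite('pics/w7.png',w)
s0=cv2.imread('pics/side0.png');d=cv2.absdiff(a,s0).max(2)
# grey bright low-saturation blobs near expected pin
tip=p+R@[0,0,.034-.0+.0]  # rough
for z in(.139,.173): print('exp tip/collar',proj('side',[p[0],p[1],z]))
hsv=cv2.cvtColor(a,cv2.COLOR_BGR2HSV);x,y=proj('side',[p[0],p[1],.15]).astype(int)
print(x,y)
sub=hsv[y-22:y+22,x-16:x+16]
for r in range(44): print(y-22+r,' '.join('%3d'%v if sa<60 else '  .' for v,sa in zip(sub[r,:,2],sub[r,:,1])))
E
```

```text
[0.5554 0.1576 0.1547] [0.1789 0.9839 0.0008] [ 0.9839 -0.1789  0.0006] 0.01502001206756739 24.995586345903575 [-0.2787 -0.6091 -0.3685]
exp tip/collar [285.5304 203.6956]
exp tip/collar [284.5331 191.564 ]
285 199
177   .   .   .   .   8  17  12  12   6  10  14  21  17   .  14  16   .  18  18   .   .   .   .  44  48  54  54  60  76  79  74  66
178   .   .   .   0   .  14   9  10  11   .  27  66  49  27  17   .  17  15   .   .   .   .   .   .   .  38  47  54  53  64  76  81
179   .   .   .   .   .  14  11   .   .   .  19  74  94  76  46  18   .  19  16   .  12   .   .   .   0   .  10  38  47  52  53  64
180   .   .   .   0   5  12  15  10   7   .   5  71  88  91  91  40   .  18  23  17   .   .   .   .   0   .   0  28  40  41  45  52
181   .   .   .   0   .  16  14  10   9   7   .  71  87  89  83  35   0   .  12   .  13   9   .   .   .   6   0  36  74  65  46  39
182   .   .   .  11   .  11  15   .  10   6   .  72  85  89  75  31   .   9   3   .  10   .   .   .   .   .   0  29  71  75  75  64
183   .   .   .   .   0  10  15  13   .   .   .  70  83  87  74  31   .   9   .   .   .   7  
[... 4222 characters left out ...]
   .   .   .   .   .   .   .   .   .   .
216   .   .   .   .   .   .   .   .   .   .   .   .   .   .   .   .   .   .   .   .   .   .   .   .   .   .   .   .   .   .   .   .
217   .   .   .   .   .   .   .   .   .   .   .   .   .   .   .   .   .   .   .   .   .   .   .   .   .   .   .   .   .   .   .   .
218   .   .   .   .   .   .   .   .   .   .   .   .   .   .   .   .   .   .   .   .   .   .   .   .   .   .   .   .   .   .   .   .
219   .   .   .   .   .   .   .   .   .   .   .   .   .   .   .   .   .   .   .   .   .   .   .   .   .   .   .   .   .   .   .   .
220   .   .   .   .   .   .   .   .   .   .   .   .   .   .   .   .   .   .   .   .   .   .   .   .   .   .   .   .   .   .   .   .
```

```bash
python3 - <<'E'
from h import *
np.set_printoptions(precision=2,suppress=True)
s=read_state();R,p=pose(s)
for dx in(0,-.003):
  for z in(-.0135,.0205,.0245): print(dx,z,proj('wrist',p+R@[dx,0,0]+[0,0,z],s))
  for z,r in((-.0135,.0015),(.0205,.011)):
    q=np.array([proj('wrist',p+R@[dx+r*np.cos(t),r*np.sin(t),0]+[0,0,z],s) for t in np.linspace(0,6.28,40)]);print('circle',z,q.min(0),q.max(0))
w=cv2.imread('pics/w7.png');h=cv2.cvtColor(w,cv2.COLOR_BGR2HSV)
for r in range(195,262): print(r,' '.join('%3d'%v+('.' if sa>70 else ' ') for v,sa in zip(h[r,292:336:2,2],h[r,292:336:2,1])))
E
```

```text
0 -0.0135 [315.8  219.03]
0 0.0205 [316.05 236.67]
0 0.0245 [316.08 239.15]
circle -0.0135 [313.88 217.22] [317.71 220.82]
circle 0.0205 [299.63 221.23] [332.47 251.57]
-0.003 -0.0135 [315.79 222.62]
-0.003 0.0205 [316.04 240.79]
-0.003 0.0245 [316.08 243.34]
circle -0.0135 [313.88 220.82] [317.7 224.4]
circle 0.0205 [299.69 225.49] [332.39 255.56]
195 144. 150. 159. 159. 156. 151. 148. 143. 108.  49.  50.  52.  50.  56.  74. 119. 140. 141. 134. 134. 142. 142.
196 145. 148. 160. 158. 156. 151. 148. 143. 109.  50.  55.  55.  56.  78.  78. 121. 140. 141. 136. 134. 140. 141.
197 145. 148. 160. 156. 155. 150. 149. 145. 115.  62.  72.  81.  81.  82.  81. 122. 141. 141. 135. 136. 141. 141.
198 145. 149. 160. 157. 156. 150. 148. 146. 132.  78.  75.  80.  84.  84.  88. 130. 142. 140. 139. 142. 142. 141.
199 144. 148. 159. 158. 156. 152. 149. 144. 143. 106.  78.  83.  87.  83. 109. 133. 141. 141. 140. 143. 141. 142.
200 145. 148. 159. 158. 156. 151. 149. 146. 145. 131.  92.  86.  91.  97. 126. 135. 140. 141. 141. 144. 141. 142.
201 147. 147. 158. 157. 155. 152. 150. 144. 147. 144. 125. 104. 1
[... 6187 characters left out ...]
5   17   20   18 
256  14.  10.  12.   9   18   56   59   60   97   97  100  100   90   89   86   81   73   59   15   20   16   14 
257   8    4    9.  10   21   56   57   60   97  107  120  122   95   89   88   82   75   59   19   13   17   19 
258   8   18.   9    6.  22   56   56   62  111  147  173  178  152  122  102   82   74   61   22   17   21   19 
259  13.  14.  11.  15.  23   54   56   80  163  183  179  174  171  167  148   94   74   61   20   20   22   20 
260   8   12   10.  11   27   56   60  100  172  172  170  172  171  170  169  129   79   62   24   21   20   19 
261   7.  12.  12.  10   32   56   79  106  169  169  158  173  170  171  172  159  103   65   26   18   20   20
```

Call:
carry_out(
  deltas=[
    {"hand":0,"dp":[-0.1,0,0],"spin":0},
    {"hand":0,"dp":[-0.22,0,0],"spin":0},
    {"hand":0,"dp":[-0.34,0,0],"spin":0},
    {"hand":0,"dp":[-0.46,0,0],"spin":0},
    {"hand":0,"dp":[-0.58,0,0],"spin":0},
    {"hand":0,"dp":[-0.7,0.01,0],"spin":0},
  ],
)

```text
time: 12.95
ee_pos: [0.5255, -0.0163, 0.1535]
eef_rot: [0.768, 0.641, -0.0, -0.0]
ft_force: [0.8, -0.1, -0.4]
width: 0.0153
grip_force: 25.0
```

Call:
carry_out(
  deltas=[
    {"hand":0,"dp":[-0.12,0,0],"spin":0},
    {"hand":0,"dp":[-0.24,0,0],"spin":0},
    {"hand":0,"dp":[-0.36,0,0],"spin":0},
    {"hand":0,"dp":[-0.48,0,0],"spin":0},
    {"hand":0,"dp":[-0.6,0,0],"spin":0},
    {"hand":0,"dp":[-0.7,0.01,0.03],"spin":0},
    {"hand":0,"dp":[-0.73,0.01,0.08],"spin":0},
    {"hand":0,"dp":[-0.73,0.01,0.13],"spin":0},
    {"hand":0,"dp":[-0.73,0.01,0.13],"spin":0},
    {"hand":0,"dp":[-0.73,0.01,0.13],"spin":0},
  ],
)

```text
time: 13.95
ee_pos: [0.4963, -0.1937, 0.1212]
eef_rot: [0.767, 0.641, -0.0, -0.001]
ft_force: [1.0, 0.1, 0.9]
width: 0.015
grip_force: 25.0
```

```bash
python3 - <<'E'
from h import *
np.set_printoptions(precision=4,suppress=True)
s=read_state();R,p=pose(s);print(p,R[:,0],R[:,1],s['width'],s['ft_force'],s['joint_positions'])
w=camera('wrist')[:,:,::-1];cv2.imwrite('pics/w8.png',w)
e=proj('wrist',[.5,-.178,.096],s);print('eyelet pred',e,'tip pred',proj('wrist',p+[0,0,-.0125],s))
h=cv2.cvtColor(w,cv2.COLOR_BGR2HSV);x,y=e.astype(int)
for r in range(y-32,y+60): print(r,''.join('%3d'%v+('.' if sa>70 else ' ') for v,sa in zip(h[r,x-34:x+38:2,2],h[r,x-34:x+38:2,1])))
print(x-34)
E
```

```text
[ 0.4963 -0.1937  0.1212] [0.1772 0.9842 0.0001] [ 0.9842 -0.1772 -0.0013] 0.01501266742997066 [1.0435 0.0964 0.9082] [-0.4824  0.2329  0.8804  1.8298 -0.1943  1.17    0.2833]
eyelet pred [316.8509 195.2772] tip pred [315.8013 219.4892]
163 200.197.193.192.194.194.199.193.194.200.202.200.198.199.201.201.199.196.193.198.202.202.198.198.198.196.109. 50  51  53  84 112 117 117 115 114 
164 201.196.193.191.193.195.199.194.194.200.201.200.198.200.200.201.199.198.194.195.202.202.198.198.198.194. 89. 51  49  52  87 113 116 117 117 114 
165 200.197.194.191.196.194.200.195.193.200.203.200.198.199.200.201.200.197.193.195.201.201.198.198.199.194. 75. 50  51  52  91 112 117 115 116 114 
166 202.196.195.190.195.194.198.196.193.198.201.200.198.199.200.199.200.196.193.196.200.203.199.198.197.194. 78. 51  52  53  93 115 116 116 116 118 
167 203.197.195.191.194.192.197.196.191.194.200.200.198.199.201.199.200.196.193.193.200.202.198.196.198.193. 74  50  49  56  95 114 115 114 115 115 
168 202.198.196.192.192.193.196.197.181.163.187.189.189.194.197.198.198.196.193.194.200.202.197.198.196.191. 69  50  5
[... 12148 characters left out ...]
 80  94  95  96  97  97  93  91  87  82  73  46  15  13  14  15  20  15   9. 14.  8. 10  27  56  19.
251   4   9.  7.  9   7. 11  11  17  16   8  53  85  95  95  96  97  98  93  91  86  81  72  47  15  21  21  14  19  16  12  13. 14.  4. 14  36  21 
252   8.  7.  8.  7. 12   8. 15  20  11  19  55  87  95  95  93  98  97  92  88  86  82  74  53  12  13  19  17. 17  17   9.  3. 12  10. 11  16  29.
253   8.  7.  4  11   8   8  11  10  16  13  55  87  94  95  97  97  97  95  89  85  81  74  54  12  17  13  18  15  16  13. 16  13  11  11. 30. 67.
254   8  10   7.  7.  8   9. 12.  9   7. 14  57  69  83  96  98  98  97  91  90  86  81  73  54  17  18  18  20  18  20  11. 12  13.  8   8. 56. 83.
282
```

```bash
python3 - <<'E'
from h import *
np.set_printoptions(precision=4,suppress=True)
s=read_state();R,p=pose(s)
e=onz('wrist',315.8,194.8,.096,s)
for dz in(.011,.0125,.0137):
    t=onz('wrist',314.2,221.5,p[2]-dz,s);print(e,t,(R.T@(e-t))*[1,1,0]/.25, 'tip in tool',R.T@(t-p))
E
```

```text
[ 0.4996 -0.1778  0.096 ] [ 0.4952 -0.1948  0.1106] [0.0698 0.0052 0.    ] tip in tool [-0.0011 -0.0012  0.011 ]
[ 0.4996 -0.1778  0.096 ] [ 0.4951 -0.1953  0.1091] [0.0721 0.0052 0.    ] tip in tool [-0.0017 -0.0012  0.0125]
[ 0.4996 -0.1778  0.096 ] [ 0.495  -0.1958  0.1079] [0.0739 0.0052 0.    ] tip in tool [-0.0021 -0.0012  0.0137]
```

Call:
carry_out(
  deltas=[
    {"hand":0,"dp":[0.036,0.003,0],"spin":0},
    {"hand":0,"dp":[0.072,0.0055,0],"spin":0},
    {"hand":0,"dp":[0.072,0.0055,0.02],"spin":0},
    {"hand":0,"dp":[0.072,0.0055,0.04],"spin":0},
    {"hand":0,"dp":[0.072,0.0055,0.06],"spin":0},
    {"hand":0,"dp":[0.072,0.0055,0.075],"spin":0},
  ],
)

```text
time: 14.6
ee_pos: [0.5005, -0.1779, 0.1023]
eef_rot: [0.768, 0.641, -0.0, -0.0]
ft_force: [0.3, 0.2, 0.2]
width: 0.0153
grip_force: 25.0
```

Call:
carry_out(
  deltas=[
    {"hand":0,"dp":[0,0,0.01],"spin":0},
    {"hand":0,"dp":[0,0,0.02],"spin":0},
    {"hand":0,"dp":[0,0,0.03],"spin":0},
  ],
)

```text
time: 14.9
ee_pos: [0.5009, -0.1777, 0.0953]
eef_rot: [0.768, 0.641, 0.0, -0.0]
ft_force: [-0.4, 1.2, 0.7]
width: 0.0153
grip_force: 25.0
```

Call:
carry_out(
  deltas=[
    {"hand":0,"dp":[0,0,0.01],"spin":0},
    {"hand":0,"dp":[0,0,0.02],"spin":0},
    {"hand":0,"dp":[0,0,0.03],"spin":0},
  ],
)

```text
time: 15.2
ee_pos: [0.5009, -0.1776, 0.0877]
eef_rot: [0.768, 0.641, 0.0, -0.0]
ft_force: [0.0, 1.3, 0.9]
width: 0.0152
grip_force: 25.0
```

Call:
carry_out(
  deltas=[
    {"hand":0,"dp":[0,0,0.01],"spin":0},
    {"hand":0,"dp":[0,0,0.02],"spin":0},
    {"hand":0,"dp":[0,0,0.03],"spin":0},
  ],
)

```text
time: 15.5
ee_pos: [0.5009, -0.1776, 0.0802]
eef_rot: [0.768, 0.641, 0.0, -0.0]
ft_force: [0.5, 1.2, 0.2]
width: 0.0152
grip_force: 25.0
```

Call:
carry_out(
  deltas=[
    {"hand":0,"dp":[0,0,0.008],"spin":0},
    {"hand":0,"dp":[0,0,0.012],"spin":0},
  ],
)

```text
time: 15.7
ee_pos: [0.5008, -0.1775, 0.0772]
eef_rot: [0.768, 0.641, 0.0, -0.0]
ft_force: [1.1, 2.8, 1.0]
width: 0.0154
grip_force: 25.0
```

Call:
carry_out(
  deltas=[
    {"hand":0,"dp":[0,0,0.004],"spin":0},
    {"hand":0,"dp":[0,0,0.006],"spin":0},
  ],
)

```text
time: 15.9
ee_pos: [0.5008, -0.1775, 0.0759]
eef_rot: [0.768, 0.641, 0.0, -0.0]
ft_force: [-1.2, 2.2, 0.7]
width: 0.0153
grip_force: 25.0
```

Call:
carry_out(
  deltas=[
    {"hand":0,"dp":[0,0,0.006],"spin":0},
    {"hand":0,"dp":[0,0,0.006],"spin":0},
  ],
)

```text
time: 16.1
ee_pos: [0.501, -0.1775, 0.0751]
eef_rot: [0.768, 0.641, 0.0, -0.0]
ft_force: [-4.2, 4.0, 10.9]
width: 0.0152
grip_force: 25.0
```

Call:
carry_out(
  deltas=[
    {"hand":0,"dp":[0,0,0.006],"spin":0},
    {"hand":0,"dp":[0,0,0.006],"spin":0},
  ],
)

```text
time: 16.3
ee_pos: [0.501, -0.1776, 0.0745]
eef_rot: [0.768, 0.641, 0.001, -0.0]
ft_force: [-8.8, 5.8, 22.2]
width: 0.0149
grip_force: 25.0
```

Call:
carry_out(
  deltas=[
    {"hand":0,"dp":[0,0,-0.01],"spin":0},
    {"hand":40,"dp":[0,0,-0.01],"spin":0},
    {"hand":40,"dp":[0,0,-0.01],"spin":0},
    {"hand":40,"dp":[0,0,-0.01],"spin":0},
    {"hand":40,"dp":[0,0,-0.01],"spin":0},
    {"hand":40,"dp":[0,0,-0.01],"spin":0},
  ],
)

```text
time: 16.9
ee_pos: [0.5007, -0.1778, 0.0753]
eef_rot: [0.768, 0.641, -0.0, -0.0]
ft_force: [-0.1, 0.5, -0.4]
width: 0.0388
grip_force: 0.0
```

Call:
carry_out(
  deltas=[
    {"hand":40,"dp":[0,0,-0.1],"spin":0},
    {"hand":40,"dp":[0,0,-0.25],"spin":0},
    {"hand":40,"dp":[0,0,-0.4],"spin":0},
    {"hand":40,"dp":[0,0,-0.46],"spin":0},
    {"hand":40,"dp":[-0.02,0,-0.46],"spin":0},
    {"hand":40,"dp":[-0.02,0,-0.46],"spin":0},
  ],
)

```text
time: 17.5
ee_pos: [0.4995, -0.1832, 0.1899]
eef_rot: [0.768, 0.64, -0.0, -0.0]
ft_force: [-0.2, 0.1, 0.1]
width: 0.0398
grip_force: 0.0
```

```bash
python3 - <<'E'
from h import *
np.set_printoptions(precision=4,suppress=True)
s=read_state();R,p=pose(s);print(p,s['ft_force'],s['width'])
a=camera('side')[:,:,::-1];w=camera('wrist')[:,:,::-1];cv2.imwrite('pics/s9.png',a);cv2.imwrite('pics/w9.png',w)
for z in(.136,.1,.062):print(z,proj('side',[.5,-.178,z]),proj('wrist',[.5,-.178,z],s))
h=cv2.cvtColor(a,cv2.COLOR_BGR2HSV)
for r in range(90,124): print(r,' '.join('%3d'%v+('.' if sa>70 else ' ') for v,sa in zip(h[r,364:386,2],h[r,364:386,1])))
x,y=proj('wrist',[.5,-.178,.136],s).astype(int)
h=cv2.cvtColor(w,cv2.COLOR_BGR2HSV)
print(x-20,y)
for r in range(y-26,y+16): print(r,' '.join('%3d'%v for v in h[r,x-20:x+22:2,2]))
E
```

```text
[ 0.4995 -0.1832  0.1899] [-0.2337  0.098   0.0761] 0.03983230607914574
0.136 [377.0814  96.2055] [315.0197 198.3768]
0.1 [374.7968 109.1871] [314.9002 188.762 ]
0.062 [372.5451 121.9814] [314.8012 180.7874]
90  74   75   74   74   74   74   73   73   73   86   71   66   78   82   82   84   83   82   83   81   82   81 
91  74   72   73   73   74   74   74   73   72   73   71   87   70   65   80   83   85   83   82   82   84   82 
92  73   74   74   74   73   75   74   74   73   71   73   72   72   86   69   63   76   81   83   84   84   84 
93  74   73   72   74   74   72   74   74   73   69   73   65   81   86   81   86   69   63   77   83   83   83 
94  73   73   58   84   78   73   72   73   72   73  105  121  119  117  128  102   76   84   69   78   81   81 
95  74   65   73   75   75   79   73   76   72  100  121  119  115  114  116  120   96   69  116   94   89   84 
96  72   76   77   77   79   86   65   70   75   80  112  118  118  116  118  123   87   35  116  125  148  100 
97  75   75   77   78   70   50   71   77   73   38   69  111  118  120  118  120   59   24.  96. 134
[... 5977 characters left out ...]
 200 197 197 194 192 194 150 134 165 170 168 168 166 122  97  41  48  94 114 115 115
207 200 197 195 193 192 194 149 116 150 164 165 162 141 112  97  43  43  97 115 117 116
208 201 197 195 193 190 192 148 111 120 127 141 126 114 110  87  42  46 100 114 116 115
209 200 198 196 192 191 192 146 112 114 116 116 112 110 109  81  40  45 100 116 116 116
210 197 196 197 193 190 186 119 111 113 115 112 112 111 108  80  42  46 102 116 117 115
211 197 197 195 194 192 188 121 112 114 115 113 111 108 109  79  40  45 106 116 115 116
212 197 199 195 193 190 189 154 111 113 114 112 113 111 108  75  43  50 108 115 114 114
213 198 199 197 194 192 190 184 112 113 113 112 113 112 105  69  41  53 110 115 114 114
```

```bash
python3 -c "
from bench import *
print(close_job())"
```

```text
the job is handed in; nothing more can be done
None
```

The lid snapped shut and held, and the pin is fully home through both eyelets and released. I handed the job in at about 18 s. The last camera check showed the pin upright with its collar on the upper eyelet; no verdict came back, and I didn't re-check the stopper, sugar pot, whisk and scraper afterwards.

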